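# Unlock the shed's meter box with the square panel key

### The arm

A 6-joint arm with a two-finger parallel gripper is mounted at the origin on the work surface. World frame = base frame: x ahead of the robot, y to its left, z up, the work surface at z = 0. Lengths are in m, angles in rad, forces in N, time in s.
With the tool pointing down it reaches from about 0.275 to 0.725 m from the base axis. Payload 15.9 kg.
Tool frame: the origin (TCP) lies on the centre line of the jaws, within the pads' length; the fingertips stand 22 mm ahead of it and the grasp point (between the pads) lies 3 mm ahead of it; z points along the fingers, y is the line along which they close (so a half turn about z gives the same grasp; the last joint's range is limited). The gripper opens to 85 mm and grips with 20 to 120 N. Pads are 22 mm wide; open, the fingers measure 114 mm over their backs; the gripper's body (76 mm by 85 mm) begins 54 mm behind the grasp point. The pads swing forward as they close: fully open they stand 13 mm farther back than shut.
Start: joints at [-1.196, 0.213, -0.034, 1.323, 0, 1.571], TCP at [0.183, -0.465, 0.253] pointing down, gripper open.
Joint ranges: [-2.98, 2.98], [-0.74, 1.72], [-1.14, 1.35], [-2.1, 2.04], [-1.57, 1.44], [-3.14, 3.14]. Speed limits (rad/s): [1.89, 1.89, 2.39, 2.57, 3.14, 3.14].

### API

Orientations are given as a 3x3 rotation matrix whose columns are the frame's x, y, z axes.
In Python, from rig import env gives the robot as it stands. The module is installed in compiled form; this text tells all that it offers.
- The arm moves only by the tool carry_out, never from a script. Its argument "motion" is a list of rows, each an object of numbers: "hand": the closure, from -1 (fully open) to 1 (shut); "x", "y", "z": the shift along the tool's x, y, z in m; "wx", "wy", "wz": the turn, a rotation vector about the tool's x, y, z in rad. In form: [{"hand": .., "x": .., "y": .., "z": .., "wx": .., "wy": .., "wz": ..}, ...]. A call has 1 to 12 rows; each row shifts and turns the commanded pose from where the row before left it, along the tool's axes as they then stand; what a row does not reach is not made up. A row lasts 1/8 s, in which the tool goes at most 62.5 mm and 10.7 degrees, less where a joint would pass 70% of its speed; a pose out of reach is approached as far as the arm can. A call is refused whole if a number of a shift passes 0.0625 or a number of a turn 0.188, either way. A call with a gripper value outside its range is refused whole. The fingers move at their own pace and stop on an object; "squeeze" is the grip in N (left out, the last holds). Time passes only in rows, so rows that do not move let the fingers close. It gives the time, the measured TCP pose, the force, the opening and the grip force at its end, in the units of the state.
- env.get_obs(): the state, without advancing time (a new reading comes with each control period).
- env.grab_frame(name): name is "scene" or "side" or "wrist"; returns the picture (420x560x3 uint8, blue, green, red); there is no depth.
- env.camera_params(name): a dict with "vertical_fov" (degrees; the focal length in pixels is half the picture's height over the tangent of half this angle, whatever the lens; pixels are square), "cx", "cy" (the principal point, pixels), "T" (4x4, takes a point from camera to world coordinates). Camera axes: x right, y up, looking along -z (the intrinsics and any distortion apply to the point x, -y, -z); pixel columns grow to the right and rows downward; lengths in m; the calibration is good to about 2 mm. A picture is of the moment at which its call begins: read the wrist's pose just before it. camera_params takes no time and is no camera call; for the wrist camera it gives the pose at the moment of the call.
- env.close_job(): hands the job in; it is judged then, once.
The state is a dict: "time_s": time; "joint_pos": joint angles; "qd": joint speeds; "joint_torque": joint torques, N m; "tool_pos": TCP position; "tcp_rot": TCP orientation; "wrist_force": force on the tool from outside, world axes, zero at the start; "wrist_torque": the same for the moment, N m; "gripper_width": finger opening in m; "grip_force": force on a finger pad.
Only numpy, scipy, OpenCV 4.12 (cv2) and the standard library are available. Lean on these libraries where they do the work, as an engineer would, in place of code of your own. Each camera call takes 0.05 s, during which the arm holds its last target. There are 200 camera calls.

### The job

Take the red-handled square key out of the wooden block, push it fully home in the recessed socket of the meter box's lock, and with the key turn the lock clockwise as far as it goes, so that the brass tongue swings out of its grey latch plate; leave the key standing in the lock, let go. The lock barrel sits loosely in the lid and is never quite where it is measured, so find the socket by feel and be gentle: do not press hard on the lock, lean on it or wrench it against its stop, do not push the lock or box with the fingers, and leave the other things alone.

Things in the scene. Friction and masses are not known exactly. Their poses are not given: they have to be found in the camera images.
- meterbox: Grey, white-lidded meter box, fixed, 200 x 180 mm, lid 70 mm above its origin (centre of its underside, on the shelf, z = 0). On the lid is a round steel lock barrel, 64 mm across, rim 98 mm above the origin. In it a round well, 42 mm across, 8 mm deep; the well's floor, 90 mm up, is the brass spindle's face with the square socket in its centre. The barrel slips sideways only under about 40 N.
- lock_mouth (a point): Nominal centre of the lock barrel at rim height, fixed to the meter box. The actual barrel, with its well and socket, which are concentric, sits off this point by up to 7 mm along the box's x and up to 7 mm along its y, differently each time; this offset is not measured.
- spindle (a joint): Turn of the spindle, rad, growing CLOCKWISE seen from above: 0 locked, 1.3 at its hard stop (unlocked); starts at 0 to 0.3. Socket: 11.5 mm square, 1 mm chamfer, 14 mm deep (floor 76 mm above the box's origin), sides parallel to the box's x and y at 0; it turns with the spindle. Friction about 0.05 N m; it stays where left. The key has 0.16 rad of play in it either way.
- key: Loose key, about 70 g: square steel shaft 10 x 10 mm (lowest 3 mm taper to 9 x 9), sides parallel to the key's x and y; on top a red handle bar, 50 mm along x, 14 mm along y, 46 to 64 mm above the tip; below it a collar 16 mm across, 4 mm thick. Origin: centre of the tip's underside, z up the shaft. It stands upright in the block, tip on a hole's floor 12 mm above the shelf.
- key_tip (a point): Centre of the key's tip underside. A push of 5 to 10 N seats the key and 0.15 N m at the stop is ample; over about 0.25 N m, 30 N of push while seating, or 70 N of contact force summed over its faces while turning, is forcing the lock.
- key_grip (a point): Centre of the key's red handle, 55 mm above the tip: the place to grip it, across its 14 mm thickness.
- keyblock: Wooden key block, fixed, 160 (x) x 50 (y) x 32 mm, origin at the centre of its underside, with two square holes 12 mm wide and 20 mm deep at x = -45 and +45 mm; the two keys stand in them, which one in which varies, handles roughly along the block's x.
- roundkey: Another loose key like it with a BLACK handle and a round 10 mm shaft: not for this lock, leave it. Origin at its tip.
- latch (a point): Centre of the grey latch plate on the lid, on the +y side of the lock, top 86 mm above the box's origin. The spindle's brass tongue, reaching 66 mm from the lock axis, 2 to 7 mm above the lid, lies under it (pointing to the box's +y) when locked and swings clear to +x.
- padlock: Black padlock lying flat, 42 x 48 x 20 mm plus shackle; leave alone.
- hook0: Steel hook lying flat, about 80 mm long; leave alone.
- hook1: Second steel hook lying flat, about 80 mm long; leave alone.
- latchplate: Loose spare grey plastic latch plate, 60 x 35 x 14 mm; leave alone.
- hinge: Silver hinge lying open, 60 x 58 x 8 mm; leave alone.
- woodbox: Small wooden box with a brass hook catch, 94 x 134 x 64 mm; leave alone.
There are look-alikes about, which are no part of the job. Of the things that look like the key, the larger one is meant.

How it is judged:
By the outcome, as a careful person would: the job done as asked, in the order asked, and still so for the second after the job is handed in, with the robot touching nothing.
It also fails if it takes over 72 s, if anything falls off the work surface, if the arm or the gripper's body presses on something with over 40 N, if the wrist force passes 120 N, or if a joint passes its speed limit or range.

## Working session

There is one attempt and no reset: what is moved stays moved. The work goes in short steps, Python scripts to look and compute and a tool call to move; the robot and the scene stay as the last step left them, time stands still between calls to the robot, and variables do not carry over. Pictures are saved under pics/ and viewed, at most 10 in all, crops included, and the job is handed in when it is done.

Besides the shell and the picture viewer there is one more tool, called after "Call:" in YAML: its name, and indented under it one key for each argument. carry_out: Moves the arm, as the interface text tells. Its arguments: {"type":"object","properties":{"motion":{"type":"array"},"squeeze":{"type":"number"}},"required":["motion"]}

```bash
mkdir -p pics; cat > h.py <<'E'
import numpy as np, cv2
from rig import env
def ray(cp,u,v):
    f=210/np.tan(np.radians(cp["vertical_fov"])/2); T=np.array(cp["T"])
    d=T[:3,:3]@np.array([(u-cp["cx"])/f,-(v-cp["cy"])/f,-1.]); return T[:3,3],d
def onz(cp,u,v,z):
    o,d=ray(cp,u,v); return o+d*(z-o[2])/d[2]
def proj(cp,p):
    f=210/np.tan(np.radians(cp["vertical_fov"])/2); T=np.array(cp["T"])
    q=T[:3,:3].T@(np.array(p)-T[:3,3]); return cp["cx"]+f*q[0]/-q[2], cp["cy"]-f*q[1]/-q[2]
def tri(a,b):
    (o1,d1),(o2,d2)=a,b; A=np.stack([d1,-d2],1); s=np.linalg.lstsq(A,o2-o1,rcond=None)[0]
    p,q=o1+s[0]*d1,o2+s[1]*d2; return (p+q)/2,np.linalg.norm(p-q)
E
python3 - <<'E'
from h import *
for n in("scene","side"):
    cv2.imwrite(f"pics/{n}0.png",env.grab_frame(n)); c=env.camera_params(n); print(n,{k:np.round(v,3).tolist() if k=="T" else v for k,v in c.items()})
o=env.get_obs(); print({k:np.round(v,3) for k,v in o.items()})
E
```

```text
scene {'vertical_fov': 57.48475205962601, 'cx': 280.99341012125683, 'cy': 205.60759238841, 'T': [[0.528, -0.633, 0.565, 1.189], [0.849, 0.381, -0.367, -0.37], [0.017, 0.674, 0.739, 0.917], [0.0, 0.0, 0.0, 1.0]]}
side {'vertical_fov': 57.37177968063878, 'cx': 278.74078179084984, 'cy': 209.79704320063692, 'T': [[-0.998, 0.007, -0.056, 0.496], [-0.052, -0.49, 0.87, 0.794], [-0.021, 0.872, 0.489, 0.526], [0.0, 0.0, 0.0, 1.0]]}
{'time_s': np.float64(0.1), 'joint_pos': array([-1.196,  0.213, -0.035,  1.323,  0.   ,  1.571]), 'qd': array([-0.   , -0.002,  0.003,  0.001,  0.   , -0.001]), 'joint_torque': array([-1.0000e-03, -6.8725e+01,  4.8781e+01,  1.2000e-02,  0.0000e+00,
       -0.0000e+00]), 'tool_pos': array([ 0.183, -0.465,  0.253]), 'tcp_rot': array([[ 0.931,  0.366, -0.   ],
       [ 0.366, -0.931,  0.001],
       [ 0.   , -0.001, -1.   ]]), 'wrist_force': array([ 0.683, -0.834,  0.026]), 'wrist_torque': array([-0.03 ,  0.037, -0.002]), 'grip_force': np.float64(0.0), 'gripper_width': np.float64(0.085)}
```

View pics/scene0.png

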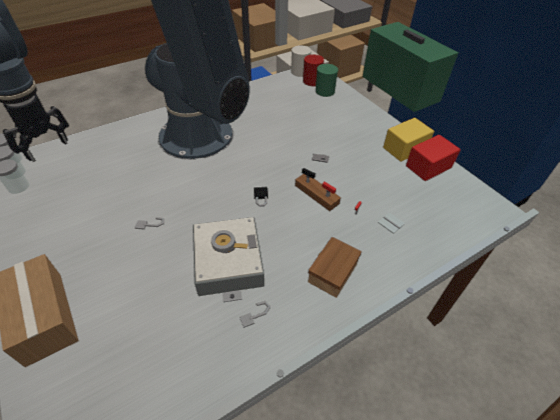

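View pics/side0.png

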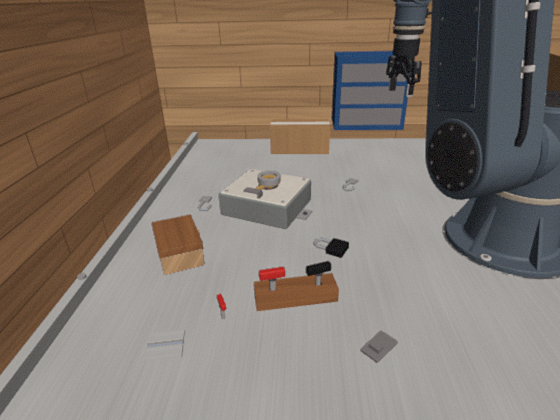

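The scene view shows the red key in the block at (329,188), the black key at (309,174), the lock at (223,241) and a small red decoy at (358,208). In the side view the red key is at (272,273) and the lock at (269,179).

```bash
python3 - <<'E'
from h import *
S=cv2.imread("pics/scene0.png");D=cv2.imread("pics/side0.png")
cs,cd=env.camera_params("scene"),env.camera_params("side")
def red(im,x0,y0,x1,y1):
    h=cv2.cvtColor(im,cv2.COLOR_BGR2HSV); m=(((h[...,0]<6)|(h[...,0]>174))&(h[...,1]>170)&(h[...,2]>80)).astype(np.uint8)
    k=np.zeros_like(m);k[y0:y1,x0:x1]=m[y0:y1,x0:x1]; p=np.argwhere(k)[:,::-1].astype(np.float32); return p.mean(0),cv2.minAreaRect(p),len(p)
a=red(S,315,175,345,200);b=red(D,250,260,292,285);print(a,b)
print("key",tri(ray(cs,*a[0]),ray(cd,*b[0])))
for n,c,im in(("s",cs,S),("d",cd,D)):pass
print("lock",tri(ray(cs,223,240),ray(cd,269,178)))
# key axis from side ends on z
for im,c,box,im2 in((S,cs,a,0),(D,cd,b,0)):
    P=cv2.boxPoints(box[1]); P=sorted(P.tolist()); l=np.mean(P[:2],0);r=np.mean(P[2:],0)
    A,B=onz(c,*l,.067),onz(c,*r,.067);print(A,B,np.arctan2(*(B-A)[1::-1]))
A,B=[onz(cd,*p,.032) for p in((254,283),(337,278))];print("block edge",A,B)
# box lid corners scene/side
for p in((200,222),(255,219),(264,270),(195,280)):print("lidS",onz(cs,*p,.07))
for p in((222,190),(252,171),(312,178),(285,205)):print("lidD",onz(cd,*p,.07))
E
```

```text
(array([328.5797 , 187.49275], dtype=float32), ((328.4550476074219, 187.471923828125), (13.567974090576172, 4.981989860534668), 32.0053825378418), 69) (array([271.76273, 273.36865], dtype=float32), ((271.92999267578125, 273.510009765625), (10.040916442871094, 24.890159606933594), 81.8698959350586), 236)
key (array([0.54912622, 0.22141541, 0.06546017]), np.float64(0.00013994104277504892))
lock (array([ 0.58153436, -0.15990515,  0.08884157]), np.float64(0.0005589493930171734))
[0.52765235 0.21404644 0.067     ] [0.57213367 0.22599358 0.067     ] 0.2623950939710318
[0.57133013 0.22946548 0.067     ] [0.52552929 0.21784138 0.067     ] -2.8930438342302423
block edge [0.58582941 0.21042307 0.032     ] [0.42222381 0.19092922 0.032     ]
lidS [ 0.475159   -0.18292452  0.07      ]
lidS [ 0.54664419 -0.04254305  0.07      ]
lidS [ 0.70994411 -0.10743667  0.07      ]
lidS [ 0.64496672 -0.2715408   0.07      ]
lidD [ 0.7064557  -0.12271058  0.07      ]
lidD [ 0.63970279 -0.25008219  0.07      ]
lidD [ 0.4632723  -0.20128892  0.07      ]
lidD [ 0.53378264 -0.04069609  0.07      ]
```

```bash
cat >> h.py <<'E'
def plan(p,ang=None,n=12,turn=None):
    o=env.get_obs(); R=np.array(o["tcp_rot"]); a=np.arctan2(R[1,0],R[0,0]); d=np.array(p)-o["tool_pos"]
    t=turn if turn is not None else -((ang-a+np.pi)%(2*np.pi)-np.pi)
    print("d",d.round(4),"ang",a.round(3),"wz/row",round(t/n,4),"j6",o["joint_pos"][5].round(3))
    for k in range(n):
        b=a-t*k/n; c,s=np.cos(b),np.sin(b)
        print([round(float(v),4) for v in ((c*d[0]+s*d[1])/n,(s*d[0]-c*d[1])/n,-d[2]/n)])
E
python3 - <<'E'
from h import *
plan([.549,.221,.20],n=17,turn=-3.02)
E
```

```text
d [ 0.3661  0.686  -0.0529] ang 0.375 wz/row -0.1776 j6 1.571
[0.0348, -0.0297, 0.0031]
[0.0395, -0.0231, 0.0031]
[0.043, -0.0157, 0.0031]
[0.0451, -0.0079, 0.0031]
[0.0457, 0.0002, 0.0031]
[0.045, 0.0083, 0.0031]
[0.0428, 0.0161, 0.0031]
[0.0393, 0.0234, 0.0031]
[0.0345, 0.03, 0.0031]
[0.0287, 0.0356, 0.0031]
[0.0219, 0.0401, 0.0031]
[0.0145, 0.0434, 0.0031]
[0.0066, 0.0453, 0.0031]
[-0.0015, 0.0457, 0.0031]
[-0.0096, 0.0447, 0.0031]
[-0.0173, 0.0423, 0.0031]
[-0.0245, 0.0386, 0.0031]
```

Call:
carry_out:
  motion:
    - {"x": 0.035,"y": -0.03,"wz": -0.178}
    - {"x": 0.04,"y": -0.023,"wz": -0.178}
    - {"x": 0.043,"y": -0.016,"wz": -0.178}
    - {"x": 0.045,"y": -0.008,"wz": -0.178}
    - {"x": 0.046,"y": 0,"wz": -0.178}
    - {"x": 0.045,"y": 0.008,"wz": -0.178}
    - {"x": 0.043,"y": 0.016,"wz": -0.178}
    - {"x": 0.039,"y": 0.023,"wz": -0.178}
    - {"x": 0.035,"y": 0.03,"wz": -0.178}
    - {"x": 0.029,"y": 0.036,"wz": -0.178}
    - {"x": 0.022,"y": 0.04,"wz": -0.178}
    - {"x": 0.014,"y": 0.043,"wz": -0.178}

```text
invalid input at $.motion[0]: expected keys hand, x, y, z, wx, wy, wz
```

```bash
python3 - <<'E'
from h import *
plan([.549,.221,.20],ang=.255+np.pi,n=7)
E
```

```text
d [ 0.3661  0.686  -0.0529] ang 0.375 wz/row -0.4317 j6 1.571
[0.0845, -0.0721, 0.0076]
[0.1069, -0.0301, 0.0076]
[0.1097, 0.0174, 0.0076]
[0.0924, 0.0617, 0.0076]
[0.0581, 0.0947, 0.0076]
[0.0131, 0.1103, 0.0076]
[-0.0343, 0.1057, 0.0076]
```

Call:
carry_out:
  motion:
    - {"hand": -1,"x": 0.035,"y": -0.03,"z": 0,"wx": 0,"wy": 0,"wz": -0.178}
    - {"hand": -1,"x": 0.04,"y": -0.023,"z": 0,"wx": 0,"wy": 0,"wz": -0.178}
    - {"hand": -1,"x": 0.043,"y": -0.016,"z": 0,"wx": 0,"wy": 0,"wz": -0.178}
    - {"hand": -1,"x": 0.045,"y": -0.008,"z": 0,"wx": 0,"wy": 0,"wz": -0.178}
    - {"hand": -1,"x": 0.046,"y": 0,"z": 0,"wx": 0,"wy": 0,"wz": -0.178}
    - {"hand": -1,"x": 0.045,"y": 0.008,"z": 0,"wx": 0,"wy": 0,"wz": -0.178}
    - {"hand": -1,"x": 0.043,"y": 0.016,"z": 0,"wx": 0,"wy": 0,"wz": -0.178}
    - {"hand": -1,"x": 0.039,"y": 0.023,"z": 0,"wx": 0,"wy": 0,"wz": -0.178}
    - {"hand": -1,"x": 0.035,"y": 0.03,"z": 0,"wx": 0,"wy": 0,"wz": -0.178}
    - {"hand": -1,"x": 0.029,"y": 0.036,"z": 0,"wx": 0,"wy": 0,"wz": -0.178}
    - {"hand": -1,"x": 0.022,"y": 0.04,"z": 0,"wx": 0,"wy": 0,"wz": -0.178}
    - {"hand": -1,"x": 0.014,"y": 0.043,"z": 0,"wx": 0,"wy": 0,"wz": -0.178}

```text
time_s: 1.6
tool_pos: [0.4402, 0.0225, 0.2531]
tcp_rot: [[-0.811, 0.585, -0.0], [0.585, 0.811, -0.0], [0.0, -0.0, -1.0]]
wrist_force: [1.2, -0.8, -0.3]
gripper_width: 0.0854
grip_force: 0.0
```

```bash
python3 - <<'E'
from h import *
plan([.549,.221,.20],ang=.255+np.pi,n=7)
cv2.imwrite("pics/w0.png",env.grab_frame("wrist"))
E
```

```text
d [ 0.1088  0.1985 -0.0531] ang 2.517 wz/row -0.1257 j6 0.676
[0.004, 0.0321, 0.0076]
[-0.0001, 0.0323, 0.0076]
[-0.0041, 0.0321, 0.0076]
[-0.0081, 0.0313, 0.0076]
[-0.012, 0.03, 0.0076]
[-0.0156, 0.0283, 0.0076]
[-0.0191, 0.0261, 0.0076]
```

Call:
carry_out:
  motion:
    - {"hand": -1,"x": 0.004,"y": 0.032,"z": 0.0076,"wx": 0,"wy": 0,"wz": -0.126}
    - {"hand": -1,"x": 0,"y": 0.032,"z": 0.0076,"wx": 0,"wy": 0,"wz": -0.126}
    - {"hand": -1,"x": -0.004,"y": 0.032,"z": 0.0076,"wx": 0,"wy": 0,"wz": -0.126}
    - {"hand": -1,"x": -0.008,"y": 0.031,"z": 0.0076,"wx": 0,"wy": 0,"wz": -0.126}
    - {"hand": -1,"x": -0.012,"y": 0.03,"z": 0.0076,"wx": 0,"wy": 0,"wz": -0.126}
    - {"hand": -1,"x": -0.016,"y": 0.028,"z": 0.0076,"wx": 0,"wy": 0,"wz": -0.126}
    - {"hand": -1,"x": -0.019,"y": 0.026,"z": 0.0076,"wx": 0,"wy": 0,"wz": -0.126}
    - {"hand": -1,"x": 0,"y": 0,"z": 0,"wx": 0,"wy": 0,"wz": 0}

```text
time_s: 2.65
tool_pos: [0.5494, 0.2191, 0.1986]
tcp_rot: [[-0.968, -0.251, -0.002], [-0.251, 0.968, -0.001], [0.002, -0.0, -1.0]]
wrist_force: [-0.7, -0.1, -0.4]
gripper_width: 0.0853
grip_force: 0.0
```

```bash
python3 - <<'E'
from h import *
c=env.camera_params("wrist");im=env.grab_frame("wrist");cv2.imwrite("pics/w1.png",im)
np.set_printoptions(precision=4,suppress=True)
print(c["T"],c["vertical_fov"],c["cx"],c["cy"])
h=cv2.cvtColor(im,cv2.COLOR_BGR2HSV); m=(((h[...,0]<6)|(h[...,0]>174))&(h[...,1]>170)&(h[...,2]>80)).astype(np.uint8)
for k in cv2.findContours(m,0,2)[0]:
    if cv2.contourArea(k)>100:
        r=cv2.minAreaRect(k);P=cv2.boxPoints(r);print(r,[onz(c,*p,.076) for p in P],onz(c,*r[0],.076))
plan([.549,.221,.20],ang=.255+np.pi,n=1)
E
```

```text
[[-0.2517 -0.9185 -0.3049  0.4699]
 [ 0.9678 -0.2389 -0.0793  0.1984]
 [ 0.     -0.315   0.9491  0.3189]
 [ 0.      0.      0.      1.    ]] 66.24920548411498 278.3577557356245 209.3299832357704
((307.7297668457031, 294.3783874511719), (8.219949722290039, 33.53739547729492), 80.53767395019531) [array([0.6196, 0.2483, 0.076 ]), array([0.6071, 0.2746, 0.076 ]), array([0.6145, 0.2781, 0.076 ]), array([0.6272, 0.2516, 0.076 ])] [0.6171 0.2632 0.076 ]
((283.5, 206.5), (59.0, 17.0), 90.0) [array([0.5232, 0.2096, 0.076 ]), array([0.5199, 0.2223, 0.076 ]), array([0.5673, 0.2353, 0.076 ]), array([0.5708, 0.2219, 0.076 ])] [0.5446 0.2221 0.076 ]
d [-0.0001  0.0028  0.0008] ang -2.89 wz/row -0.0035 j6 0.127
[-0.0006, 0.0027, -0.0008]
```

View pics/w1.png

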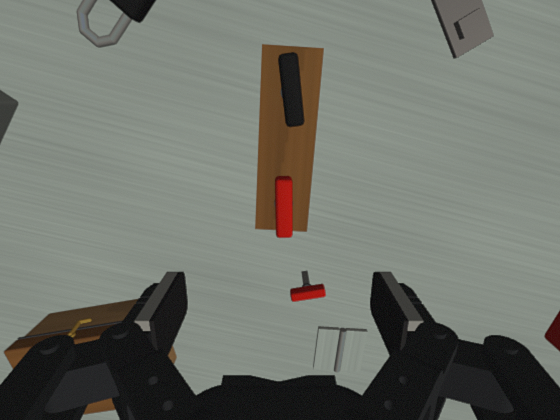

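The wrist view shows the red handle at (284,207), aligned with the jaws, and nothing in the fingers' way. I'll descend and grip it.

Call:
carry_out:
  motion:
    - {"hand": -1,"x": 0.0016,"y": 0.0035,"z": 0.03,"wx": 0,"wy": 0,"wz": 0}
    - {"hand": -1,"x": 0,"y": 0,"z": 0.04,"wx": 0,"wy": 0,"wz": 0}
    - {"hand": -1,"x": 0,"y": 0,"z": 0.035,"wx": 0,"wy": 0,"wz": 0}
    - {"hand": -0.3,"x": 0,"y": 0,"z": 0.0235,"wx": 0,"wy": 0,"wz": 0}
    - {"hand": 1,"x": 0,"y": 0,"z": 0,"wx": 0,"wy": 0,"wz": 0}
    - {"hand": 1,"x": 0,"y": 0,"z": 0,"wx": 0,"wy": 0,"wz": 0}
    - {"hand": 1,"x": 0,"y": 0,"z": 0,"wx": 0,"wy": 0,"wz": 0}
    - {"hand": 1,"x": 0,"y": 0,"z": 0,"wx": 0,"wy": 0,"wz": 0}
  squeeze: 40

```text
time_s: 3.7
tool_pos: [0.5477, 0.2213, 0.0731]
tcp_rot: [[-0.969, -0.249, 0.002], [-0.249, 0.969, 0.001], [-0.002, 0.001, -1.0]]
wrist_force: [-1.8, 1.8, 8.5]
gripper_width: 0.013
grip_force: 38.8
```

Call:
carry_out:
  motion:
    - {"hand": 1,"x": 0,"y": 0,"z": -0.005,"wx": 0,"wy": 0,"wz": 0}
    - {"hand": 1,"x": 0,"y": 0,"z": -0.02,"wx": 0,"wy": 0,"wz": 0}
    - {"hand": 1,"x": 0,"y": 0,"z": -0.04,"wx": 0,"wy": 0,"wz": 0}
    - {"hand": 1,"x": 0,"y": 0,"z": -0.05,"wx": 0,"wy": 0,"wz": 0}
    - {"hand": 1,"x": 0,"y": 0,"z": -0.04,"wx": 0,"wy": 0,"wz": 0}
    - {"hand": 1,"x": 0,"y": 0,"z": -0.005,"wx": 0,"wy": 0,"wz": 0}
    - {"hand": 1,"x": 0,"y": 0,"z": 0,"wx": 0,"wy": 0,"wz": 0}

```text
time_s: 4.58
tool_pos: [0.5469, 0.2207, 0.2315]
tcp_rot: [[-0.969, -0.249, 0.0], [-0.249, 0.969, -0.0], [-0.0, -0.0, -1.0]]
wrist_force: [-1.2, -0.2, -0.7]
gripper_width: 0.0134
grip_force: 39.0
```

```bash
python3 - <<'E'
from h import *
o=env.get_obs();print(o["tool_pos"],o["wrist_force"],o["gripper_width"])
I=[env.grab_frame(n) for n in("scene","side","wrist")]
T=[]
for n,im in zip(("scene","side"),I):
    u,v=map(int,proj(env.camera_params(n),o["tool_pos"]-[0,0,.03])); print(n,u,v)
    u=min(max(u,50),510);v=min(max(v,50),370);T.append(cv2.resize(im[v-50:v+50,u-50:u+50],(400,400),interpolation=2))
cv2.imwrite("pics/k.png",np.hstack(T)); cv2.imwrite("pics/w2.png",I[2])
# lock nearest look from side
u,v=269,181; a=cv2.resize(I[1][v-35:v+35,u-50:u+50],None,fx=4,fy=4,interpolation=2)
u,v=225,243; b=cv2.resize(I[0][v-35:v+35,u-50:u+50],None,fx=4,fy=4,interpolation=2); cv2.imwrite("pics/l.png",np.hstack([b,a]))
E
```

```text
[0.54693342 0.22070795 0.23148489] [-1.17619502 -0.22473216 -0.73493355] 0.01341673765797993
scene 333 153
side 270 210
```

View pics/k.png

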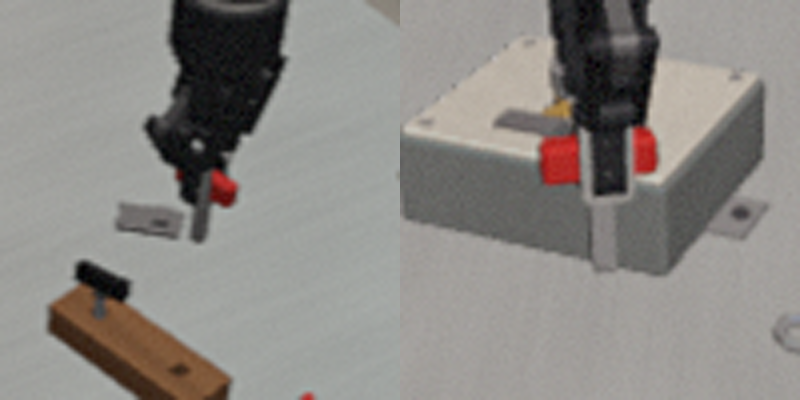

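View pics/l.png

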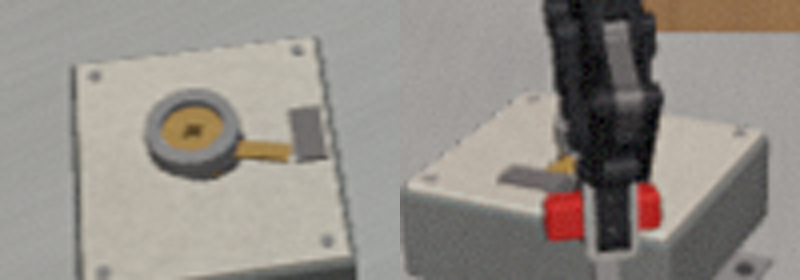

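The key is held upright: its shaft shows at (200,215) in the left crop and the hole is empty. The lock crop shows the barrel and the socket at (193,131), with the tongue turned a little from the box's +y. I'll carry the key over the lock and look with the wrist camera.

```bash
python3 - <<'E'
from h import *
plan([.5815,-.16,.25],ang=-2.19,n=10)
E
```

```text
d [ 0.0351 -0.3805  0.0197] ang -2.89 wz/row -0.07 j6 0.133
[0.0061, -0.0377, -0.002]
[0.0087, -0.0372, -0.002]
[0.0113, -0.0365, -0.002]
[0.0138, -0.0356, -0.002]
[0.0163, -0.0346, -0.002]
[0.0186, -0.0334, -0.002]
[0.0209, -0.032, -0.002]
[0.0231, -0.0304, -0.002]
[0.0252, -0.0287, -0.002]
[0.0271, -0.0269, -0.002]
```

Call:
carry_out:
  motion:
    - {"hand": 1,"x": 0.006,"y": -0.038,"z": -0.002,"wx": 0,"wy": 0,"wz": -0.07}
    - {"hand": 1,"x": 0.009,"y": -0.037,"z": -0.002,"wx": 0,"wy": 0,"wz": -0.07}
    - {"hand": 1,"x": 0.011,"y": -0.0365,"z": -0.002,"wx": 0,"wy": 0,"wz": -0.07}
    - {"hand": 1,"x": 0.014,"y": -0.0355,"z": -0.002,"wx": 0,"wy": 0,"wz": -0.07}
    - {"hand": 1,"x": 0.016,"y": -0.0345,"z": -0.002,"wx": 0,"wy": 0,"wz": -0.07}
    - {"hand": 1,"x": 0.0185,"y": -0.0335,"z": -0.002,"wx": 0,"wy": 0,"wz": -0.07}
    - {"hand": 1,"x": 0.021,"y": -0.032,"z": -0.002,"wx": 0,"wy": 0,"wz": -0.07}
    - {"hand": 1,"x": 0.023,"y": -0.0305,"z": -0.002,"wx": 0,"wy": 0,"wz": -0.07}
    - {"hand": 1,"x": 0.025,"y": -0.0285,"z": -0.002,"wx": 0,"wy": 0,"wz": -0.07}
    - {"hand": 1,"x": 0.027,"y": -0.027,"z": -0.002,"wx": 0,"wy": 0,"wz": -0.07}
    - {"hand": 1,"x": 0,"y": 0,"z": 0,"wx": 0,"wy": 0,"wz": 0}
    - {"hand": 1,"x": 0,"y": 0,"z": 0,"wx": 0,"wy": 0,"wz": 0}

```text
time_s: 6.22
tool_pos: [0.582, -0.159, 0.2508]
tcp_rot: [[-0.581, -0.814, -0.001], [-0.814, 0.581, 0.001], [0.0, 0.001, -1.0]]
wrist_force: [0.5, 0.5, -1.7]
gripper_width: 0.0134
grip_force: 39.2
```

```bash
python3 - <<'E'
from h import *
np.set_printoptions(precision=4,suppress=True)
c=env.camera_params("wrist");im=env.grab_frame("wrist");cv2.imwrite("pics/w3.png",im)
o=env.get_obs();print(repr(o["tool_pos"]),o["tcp_rot"],o["wrist_force"],c["T"])
E
```

```text
array([ 0.582 , -0.1586,  0.251 ]) [[-0.5808 -0.8141 -0.001 ]
 [-0.8141  0.5808  0.0005]
 [ 0.0002  0.0011 -1.    ]] [ 0.1848 -0.0795 -1.2621] [[-0.8138 -0.5517 -0.1824  0.534 ]
 [ 0.5811 -0.7715 -0.2591 -0.2258]
 [ 0.0022 -0.3169  0.9485  0.371 ]
 [ 0.      0.      0.      1.    ]]
```

View pics/w3.png

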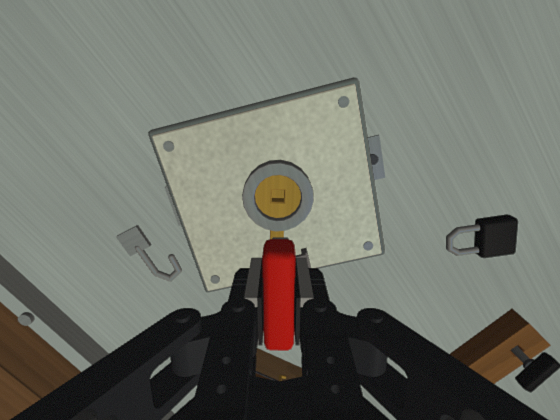

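The wrist view shows the barrel centred at (278,196) with the socket square to the image axes, the tongue running down to (277,235), and the handle at (279,295). Next I'll measure the barrel centre, tongue angle and socket.

```bash
python3 - <<'E'
from h import *
np.set_printoptions(precision=4,suppress=True)
c=env.camera_params("wrist");im=cv2.imread("pics/w3.png");h=cv2.cvtColor(im,cv2.COLOR_BGR2HSV)
m=((h[...,0]>12)&(h[...,0]<30)&(h[...,1]>130)).astype(np.uint8);m[:150]=0;m[245:]=0;m[:,:230]=0;m[:,320:]=0
for k in cv2.findContours(m,0,1)[0]:
    if cv2.contourArea(k)>30:
        print(len(k),cv2.boundingRect(k)); r=cv2.minEnclosingCircle(k)
        if cv2.contourArea(k)>500:
            e=cv2.fitEllipse(k);print("well floor",e,onz(c,*e[0],.090))
        else: 
            P=cv2.boxPoints(cv2.minAreaRect(k));print([onz(c,*p,.077) for p in P])
# grey rim outer: not lid (lid bright)
g=im[...,:].max(2); hs=h[...,1]
mm=np.zeros(g.shape,np.uint8); mm[150:236,232:325]=(g[150:236,232:325]<165)
mm[((h[...,1]>130))]=mm[((h[...,1]>130))]*1
n=cv2.connectedComponentsWithStats(mm);i=1+np.argmax(n[2][1:,4]);print(n[2][i])
k=max(cv2.findContours((n[0]==i).astype(np.uint8),0,1)[0],key=len);e=cv2.fitEllipse(k);print("barrel",e,onz(c,*e[0],.098))
# socket
P=cv2.cvtColor(im,cv2.COLOR_BGR2GRAY)[182:212,262:296]
for r in P[::1]:print(" ".join("%3d"%v for v in r))
L=[((150,132),(205,292)),((357,79),(384,253)),((150,132),(357,79))]
for a,b in L:
    A,B=onz(c,*a,.07),onz(c,*b,.07);print(A,B,np.arctan2(*(B-A)[1::-1]))
E
```

```text
36 (270, 231, 13, 8)
[array([ 0.6105, -0.1315,  0.077 ]), array([ 0.6008, -0.1246,  0.077 ]), array([ 0.6052, -0.1185,  0.077 ]), array([ 0.6149, -0.1254,  0.077 ])]
122 (255, 175, 46, 43)
well floor ((277.5508728027344, 196.07464599609375), (41.468143463134766, 44.70783996582031), 90.08604431152344) [ 0.5814 -0.1594  0.09  ]
[ 232  150   82   86 4945]Traceback (most recent call last):
  File "<stdin>", line 17, in <module>
cv2.error: OpenCV(4.12.0) :-1: error: (-5:Bad argument) in function 'findContours'
> Overload resolution failed:
>  - image is not a numpy array, neither a scalar
>  - Expected Ptr<cv::UMat> for argument 'image'
```

```bash
python3 - <<'E'
from h import *
np.set_printoptions(precision=4,suppress=True)
c=env.camera_params("wrist");im=cv2.imread("pics/w3.png")
P=cv2.cvtColor(im,cv2.COLOR_BGR2GRAY)[184:208,264:294]
print("    "," ".join("%3d"%v for v in range(264,294)))
for i,r in enumerate(P):print(184+i," "," ".join("%3d"%v for v in r))
for uv in((271,190),(285,190),(285,203),(271,203)):print(uv,onz(c,*uv,.09))
for a,b in [((150,132),(205,292)),((357,79),(384,253)),((150,132),(357,79))]:
    A,B=onz(c,*a,.07),onz(c,*b,.07);print(A,B,np.arctan2(*(B-A)[1::-1]))
E
```

```text
264 265 266 267 268 269 270 271 272 273 274 275 276 277 278 279 280 281 282 283 284 285 286 287 288 289 290 291 292 293
184   113 114 117 114 112 113 113 114 116 117 114 113 113 111 113 114 117 117 117 116 115 115 113 112 113 110 109 113 109 108
185   114 115 117 116 110 112 112 114 114 116 113 113 112 113 113 116 117 118 115 115 115 114 115 111 111 109 111 111 109 107
186   113 115 116 113 113 111 113 114 116 116 115 112 112 112 112 114 117 117 116 116 115 115 115 113 111 113 112 112 110 108
187   114 114 116 113 113 114 113 113 115 116 115 112 112 112 113 117 117 118 118 117 116 115 114 112 110 111 112 111 109 109
188   113 116 116 115 114 114 111 114 116 114 113 111 111 111 112 115 116 118 115 114 113 115 114 110 110 112 112 110 109 110
189   112 115 118 113 114 112 110 109 111 111 109 109 107 105 108 109 108 106 108 106 102 107 115 112 111 110 111 112 109 109
190   114 117 116 114 113 112 110 107 115 115 115 115 113 112 111 111 108 106 106 103  80 103 112 115 112 112 111 112 108 108
191   113 115 116 114 114 113 109 107 115 116 114 114 112 110 109 112 112 108 112 108  77 103 116 
[... 1704 characters left out ...]
117 114 114 115 114 113 114 118 120 119 120 117 117 116 112 111 113 111 113 109 108 110
206   114 117 117 114 114 113 112 114 116 116 114 114 114 115 115 117 118 117 119 117 117 114 115 112 111 113 112 110 110 111
207   114 114 115 114 112 113 114 116 116 114 113 115 115 113 115 119 119 117 117 117 116 115 113 112 112 113 113 109 109 113
(271, 190) [ 0.5829 -0.1675  0.09  ]
(285, 190) [ 0.5726 -0.1601  0.09  ]
(285, 203) [ 0.5797 -0.1501  0.09  ]
(271, 203) [ 0.5901 -0.1575  0.09  ]
[ 0.6442 -0.2718  0.07  ] [ 0.711  -0.1126  0.07  ] 1.1733763058927273
[ 0.467  -0.2007  0.07  ] [ 0.5307 -0.0409  0.07  ] 1.1914309689618228
[ 0.6442 -0.2718  0.07  ] [ 0.467  -0.2007  0.07  ] 2.7599559980187838
```

```bash
python3 - <<'E'
from h import *
np.set_printoptions(precision=4,suppress=True)
c=env.camera_params("wrist");im=cv2.imread("pics/w3.png");h=cv2.cvtColor(im,cv2.COLOR_BGR2HSV)
m=(((h[...,0]<6)|(h[...,0]>174))&(h[...,1]>150)&(h[...,2]>60)).astype(np.uint8)
k=max(cv2.findContours(m,0,1)[0],key=cv2.contourArea);x,y,w,H=cv2.boundingRect(k);print(x,y,w,H)
o=env.get_obs();t=o["tool_pos"];R=o["tcp_rot"]
for v in range(y,y+H,6):
    q=np.where(m[v])[0];print(v,q.min(),q.max(),h[v,int(q.mean()),2],end="; ")
print()
for v,zs in((y,(.254,.236)),(y+H,(.254,.236))):
    for z in zs: print(v,z,R.T@(onz(c,x+w/2,v,z)-t))
cs,cd=env.camera_params("scene"),env.camera_params("side")
p,e=tri(ray(cs,333,162.5),ray(cd,271,227.5));print("tip0 rel TCP",p-[.5469,.2207,.2315],e)
for n in("scene","side"):
    f=env.grab_frame(n);u,v=map(int,proj(env.camera_params(n),[.582,-.159,.15]));print(n,u,v)
    cv2.imwrite(f"pics/{n}4.png",f);globals()[n]=cv2.resize(f[v-50:v+50,u-50:u+50],(400,400),interpolation=2)
cv2.imwrite("pics/t4.png",np.hstack([scene,side]))
E
```

```text
262 239 34 111
239 272 287 65; 245 265 293 74; 251 264 293 80; 257 263 295 142; 263 262 295 164; 269 263 295 163; 275 263 295 163; 281 263 294 162; 287 263 294 164; 293 263 294 163; 299 264 293 162; 305 264 293 163; 311 264 293 163; 317 264 293 162; 323 264 293 163; 329 264 294 162; 335 264 293 162; 341 264 293 163; 347 266 291 161; 
239 0.254 [ 0.0307  0.0007 -0.003 ]
239 0.236 [0.0228 0.0008 0.015 ]
350 0.254 [-0.0236  0.0008 -0.003 ]
350 0.236 [-0.0398  0.0008  0.015 ]
tip0 rel TCP [ 0.0011  0.0031 -0.0629] 0.0020273049329313305
scene 221 225
side 268 157
```

View pics/t4.png

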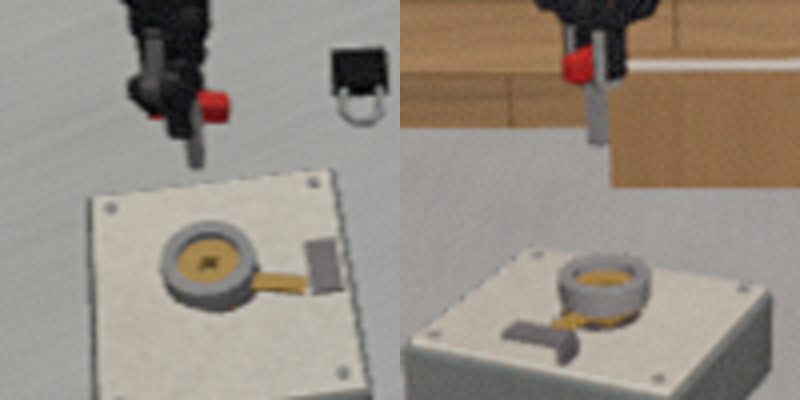

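```bash
python3 - <<'E'
from h import *
np.set_printoptions(precision=4,suppress=True)
o=env.get_obs();t=o["tool_pos"];R=o["tcp_rot"]
cs,cd=env.camera_params("scene"),env.camera_params("side")
p,e=tri(ray(cs,220.25,216.5),ray(cd,267.5,142.75));print("tip",p,e,R.T@(p-t))
for uv,z in(((223.25,240.5),.09),((223.25,239.7),.098)):q=onz(cs,*uv,z);print("lock scene",q,R.T@(q-t))
q=onz(cd,269.1,175.5,.098);print("lock side",q,R.T@(q-t))
print(t,o["time_s"],o["wrist_force"],o["wrist_torque"])
E
```

```text
tip [ 0.5832 -0.1589  0.1888] 0.002519774291193572 [-0.0001 -0.0012  0.0626]
lock scene [ 0.5839 -0.1604  0.09  ] [ 0.0007 -0.0027  0.1614]
lock scene [ 0.5874 -0.1613  0.098 ] [-0.0006 -0.006   0.1534]
lock side [ 0.5809 -0.1557  0.098 ] [-0.0014  0.0025  0.1534]
[ 0.5822 -0.1584  0.2514] 6.375 [-0.0354  0.8335 -0.0818] [-0.0438  0.0018 -0.0078]
```

Call:
carry_out:
  motion:
    - {"hand": 1,"x": 0.0012,"y": -0.0007,"z": 0.02,"wx": 0,"wy": 0,"wz": 0}
    - {"hand": 1,"x": 0,"y": 0,"z": 0.03,"wx": 0,"wy": 0,"wz": 0}
    - {"hand": 1,"x": 0,"y": 0,"z": 0.025,"wx": 0,"wy": 0,"wz": 0}
    - {"hand": 1,"x": 0,"y": 0,"z": 0.014,"wx": 0,"wy": 0,"wz": 0}
    - {"hand": 1,"x": 0,"y": 0,"z": 0.005,"wx": 0,"wy": 0,"wz": 0}
    - {"hand": 1,"x": 0,"y": 0,"z": 0,"wx": 0,"wy": 0,"wz": 0}
    - {"hand": 1,"x": 0,"y": 0,"z": 0,"wx": 0,"wy": 0,"wz": 0}

```text
time_s: 7.25
tool_pos: [0.5826, -0.1607, 0.1585]
tcp_rot: [[-0.581, -0.814, 0.001], [-0.814, 0.581, -0.0], [-0.0, -0.001, -1.0]]
wrist_force: [0.2, 0.7, -1.2]
gripper_width: 0.0133
grip_force: 39.2
```

Call:
carry_out:
  motion:
    - {"hand": 1,"x": 0,"y": 0,"z": 0.002,"wx": 0,"wy": 0,"wz": 0}
    - {"hand": 1,"x": 0,"y": 0,"z": 0.002,"wx": 0,"wy": 0,"wz": 0}
    - {"hand": 1,"x": 0,"y": 0,"z": 0.0015,"wx": 0,"wy": 0,"wz": 0}
    - {"hand": 1,"x": 0,"y": 0,"z": 0,"wx": 0,"wy": 0,"wz": 0}

```text
time_s: 7.75
tool_pos: [0.5821, -0.1606, 0.152]
tcp_rot: [[-0.581, -0.814, -0.0], [-0.814, 0.581, 0.0], [0.0, 0.0, -1.0]]
wrist_force: [0.1, 0.2, -0.3]
gripper_width: 0.0133
grip_force: 39.2
```

Call:
carry_out:
  motion:
    - {"hand": 1,"x": 0,"y": 0,"z": 0.0015,"wx": 0,"wy": 0,"wz": 0}
    - {"hand": 1,"x": 0,"y": 0,"z": 0.0015,"wx": 0,"wy": 0,"wz": 0}
    - {"hand": 1,"x": 0,"y": 0,"z": 0,"wx": 0,"wy": 0,"wz": 0}

```text
time_s: 8.12
tool_pos: [0.5821, -0.1606, 0.1489]
tcp_rot: [[-0.581, -0.814, -0.0], [-0.814, 0.581, 0.0], [0.0, 0.0, -1.0]]
wrist_force: [-0.0, -0.1, -0.2]
gripper_width: 0.0132
grip_force: 39.2
```

Call:
carry_out:
  motion:
    - {"hand": 1,"x": 0,"y": 0,"z": 0.0015,"wx": 0,"wy": 0,"wz": 0}
    - {"hand": 1,"x": 0,"y": 0,"z": 0.0015,"wx": 0,"wy": 0,"wz": 0}
    - {"hand": 1,"x": 0,"y": 0,"z": 0,"wx": 0,"wy": 0,"wz": 0}

```text
time_s: 8.5
tool_pos: [0.5821, -0.1607, 0.1459]
tcp_rot: [[-0.581, -0.814, -0.0], [-0.814, 0.581, 0.0], [0.0, 0.0, -1.0]]
wrist_force: [0.1, -1.3, -1.7]
gripper_width: 0.0134
grip_force: 39.0
```

Call:
carry_out:
  motion:
    - {"hand": 1,"x": 0,"y": 0,"z": 0.0015,"wx": 0,"wy": 0,"wz": 0}
    - {"hand": 1,"x": 0,"y": 0,"z": 0.0015,"wx": 0,"wy": 0,"wz": 0}
    - {"hand": 1,"x": 0,"y": 0,"z": 0,"wx": 0,"wy": 0,"wz": 0}

```text
time_s: 8.88
tool_pos: [0.5821, -0.1606, 0.1429]
tcp_rot: [[-0.581, -0.814, -0.0], [-0.814, 0.581, 0.0], [0.0, 0.0, -1.0]]
wrist_force: [-1.9, -1.5, -1.7]
gripper_width: 0.0129
grip_force: 38.9
```

Call:
carry_out:
  motion:
    - {"hand": 1,"x": 0.0004,"y": 0,"z": 0.0015,"wx": 0,"wy": 0,"wz": 0}
    - {"hand": 1,"x": 0,"y": 0,"z": 0.0015,"wx": 0,"wy": 0,"wz": 0}
    - {"hand": 1,"x": 0,"y": 0,"z": 0,"wx": 0,"wy": 0,"wz": 0}

```text
time_s: 9.25
tool_pos: [0.5819, -0.1609, 0.1399]
tcp_rot: [[-0.581, -0.814, -0.0], [-0.814, 0.581, 0.0], [-0.0, 0.0, -1.0]]
wrist_force: [-0.4, -0.5, -0.5]
gripper_width: 0.0132
grip_force: 39.0
```

Call:
carry_out:
  motion:
    - {"hand": 1,"x": 0,"y": 0,"z": 0.001,"wx": 0,"wy": 0,"wz": 0}
    - {"hand": 1,"x": 0,"y": 0,"z": 0.001,"wx": 0,"wy": 0,"wz": 0}
    - {"hand": 1,"x": 0,"y": 0,"z": 0,"wx": 0,"wy": 0,"wz": 0}

```text
time_s: 9.62
tool_pos: [0.5819, -0.161, 0.138]
tcp_rot: [[-0.581, -0.814, -0.0], [-0.814, 0.581, 0.0], [-0.0, 0.0, -1.0]]
wrist_force: [-0.2, -0.5, -1.9]
gripper_width: 0.0129
grip_force: 39.0
```

Call:
carry_out:
  motion:
    - {"hand": 1,"x": 0,"y": 0,"z": 0.001,"wx": 0,"wy": 0,"wz": 0}
    - {"hand": 1,"x": 0,"y": 0,"z": 0,"wx": 0,"wy": 0,"wz": 0}

```text
time_s: 9.88
tool_pos: [0.582, -0.161, 0.1372]
tcp_rot: [[-0.581, -0.814, 0.0], [-0.814, 0.581, -0.0], [-0.0, -0.0, -1.0]]
wrist_force: [0.1, 0.5, 0.5]
gripper_width: 0.0133
grip_force: 39.2
```

Call:
carry_out:
  motion:
    - {"hand": 1,"x": 0,"y": 0,"z": 0.001,"wx": 0,"wy": 0,"wz": 0}
    - {"hand": 1,"x": 0,"y": 0,"z": 0,"wx": 0,"wy": 0,"wz": 0}

```text
time_s: 10.12
tool_pos: [0.5822, -0.161, 0.137]
tcp_rot: [[-0.581, -0.814, 0.001], [-0.814, 0.581, -0.0], [-0.0, -0.001, -1.0]]
wrist_force: [-3.4, 0.2, 11.0]
gripper_width: 0.0134
grip_force: 41.3
```

The key is seated: it stopped at 11 N with the TCP at 0.137, which is the expected height. I'll ease the push and turn clockwise.

Call:
carry_out:
  motion:
    - {"hand": 1,"x": 0,"y": 0,"z": -0.0006,"wx": 0,"wy": 0,"wz": 0.05}
    - {"hand": 1,"x": 0,"y": 0,"z": 0,"wx": 0,"wy": 0,"wz": 0.05}
    - {"hand": 1,"x": 0,"y": 0,"z": 0,"wx": 0,"wy": 0,"wz": 0.05}
    - {"hand": 1,"x": 0,"y": 0,"z": 0,"wx": 0,"wy": 0,"wz": 0.05}
    - {"hand": 1,"x": 0,"y": 0,"z": 0,"wx": 0,"wy": 0,"wz": 0.05}
    - {"hand": 1,"x": 0,"y": 0,"z": 0,"wx": 0,"wy": 0,"wz": 0}

```text
time_s: 10.88
tool_pos: [0.5818, -0.1612, 0.1371]
tcp_rot: [[-0.765, -0.644, 0.0], [-0.644, 0.765, -0.001], [0.0, -0.0, -1.0]]
wrist_force: [-3.3, -0.8, 6.2]
gripper_width: 0.0136
grip_force: 40.0
```

```bash
cat > s.py <<'E'
from h import *
np.set_printoptions(precision=3,suppress=True)
o=env.get_obs();R=o["tcp_rot"];print(o["tool_pos"],"ang",np.arctan2(R[1,0],R[0,0]).round(3),"Ftool",R.T@o["wrist_force"],"T",R.T@o["wrist_torque"],o["joint_pos"][5])
E
python3 s.py
```

```text
[ 0.582 -0.161  0.137] ang -2.441 Ftool [ 3.017  1.483 -6.192] T [-0.345  0.689 -0.034] -0.9702760283680341
```

Call:
carry_out:
  motion:
    - {"hand": 1,"x": 0,"y": 0,"z": 0,"wx": 0,"wy": 0,"wz": 0.05}
    - {"hand": 1,"x": 0,"y": 0,"z": 0,"wx": 0,"wy": 0,"wz": 0.05}
    - {"hand": 1,"x": 0,"y": 0,"z": 0,"wx": 0,"wy": 0,"wz": 0.05}
    - {"hand": 1,"x": 0,"y": 0,"z": 0,"wx": 0,"wy": 0,"wz": 0.05}
    - {"hand": 1,"x": 0,"y": 0,"z": 0,"wx": 0,"wy": 0,"wz": 0.05}
    - {"hand": 1,"x": 0,"y": 0,"z": 0,"wx": 0,"wy": 0,"wz": 0.05}
    - {"hand": 1,"x": 0,"y": 0,"z": 0,"wx": 0,"wy": 0,"wz": 0.05}
    - {"hand": 1,"x": 0,"y": 0,"z": 0,"wx": 0,"wy": 0,"wz": 0}

```text
time_s: 11.88
tool_pos: [0.5816, -0.161, 0.137]
tcp_rot: [[-0.939, -0.343, -0.0], [-0.343, 0.939, -0.0], [0.0, -0.0, -1.0]]
wrist_force: [-4.1, 1.3, 7.8]
gripper_width: 0.0135
grip_force: 40.3
```

```bash
python3 s.py
```

```text
[ 0.582 -0.161  0.137] ang -2.791 Ftool [ 3.414  2.683 -7.765] T [-0.483  1.015 -0.015] -0.6202504166084282
```

Call:
carry_out:
  motion:
    - {"hand": 1,"x": 0.0004,"y": 0.0003,"z": -0.0002,"wx": 0,"wy": 0,"wz": 0.05}
    - {"hand": 1,"x": 0,"y": 0,"z": 0,"wx": 0,"wy": 0,"wz": 0.05}
    - {"hand": 1,"x": 0,"y": 0,"z": 0,"wx": 0,"wy": 0,"wz": 0.05}
    - {"hand": 1,"x": 0,"y": 0,"z": 0,"wx": 0,"wy": 0,"wz": 0.05}
    - {"hand": 1,"x": 0,"y": 0,"z": 0,"wx": 0,"wy": 0,"wz": 0.05}
    - {"hand": 1,"x": 0,"y": 0,"z": 0,"wx": 0,"wy": 0,"wz": 0.04}
    - {"hand": 1,"x": 0,"y": 0,"z": 0,"wx": 0,"wy": 0,"wz": 0}

```text
time_s: 12.75
tool_pos: [0.5812, -0.1607, 0.1371]
tcp_rot: [[-0.998, -0.061, -0.0], [-0.061, 0.998, 0.0], [0.0, 0.0, -1.0]]
wrist_force: [-2.6, 0.9, 5.9]
gripper_width: 0.0134
grip_force: 39.9
```

```bash
python3 s.py
```

```text
[ 0.581 -0.161  0.137] ang -3.081 Ftool [ 2.553  1.035 -5.86 ] T [-0.28   0.826 -0.017] -0.3304343652170113
```

Call:
carry_out:
  motion:
    - {"hand": 1,"x": 0,"y": 0,"z": 0,"wx": 0,"wy": 0,"wz": 0.03}
    - {"hand": 1,"x": 0,"y": 0,"z": 0,"wx": 0,"wy": 0,"wz": 0.03}
    - {"hand": 1,"x": 0,"y": 0,"z": 0,"wx": 0,"wy": 0,"wz": 0.03}
    - {"hand": 1,"x": 0,"y": 0,"z": 0,"wx": 0,"wy": 0,"wz": 0.03}
    - {"hand": 1,"x": 0,"y": 0,"z": 0,"wx": 0,"wy": 0,"wz": 0}

```text
time_s: 13.38
tool_pos: [0.5811, -0.1607, 0.1371]
tcp_rot: [[-0.998, 0.059, -0.0], [0.059, 0.998, 0.0], [0.0, 0.0, -1.0]]
wrist_force: [-3.2, 1.5, 6.9]
gripper_width: 0.0132
grip_force: 39.9
```

```bash
python3 s.py
```

```text
[ 0.581 -0.161  0.137] ang 3.082 Ftool [ 3.287  1.301 -6.867] T [-0.285  0.956 -0.072] -0.21059400707441456
```

Call:
carry_out:
  motion:
    - {"hand": 1,"x": 0,"y": 0,"z": 0,"wx": 0,"wy": 0,"wz": 0.02}
    - {"hand": 1,"x": 0,"y": 0,"z": 0,"wx": 0,"wy": 0,"wz": 0.02}
    - {"hand": 1,"x": 0,"y": 0,"z": 0,"wx": 0,"wy": 0,"wz": 0}

```text
time_s: 13.75
tool_pos: [0.5811, -0.1606, 0.1371]
tcp_rot: [[-0.995, 0.099, -0.0], [0.099, 0.995, 0.0], [0.0, 0.0, -1.0]]
wrist_force: [-4.8, 1.6, 4.2]
gripper_width: 0.0132
grip_force: 40.0
```

```bash
python3 s.py
```

```text
[ 0.581 -0.161  0.137] ang 3.043 Ftool [ 4.91   1.164 -4.215] T [-0.362  0.92  -0.019] -0.17074970410716334
```

Call:
carry_out:
  motion:
    - {"hand": 1,"x": 0.0003,"y": 0,"z": 0,"wx": 0,"wy": 0,"wz": 0.02}
    - {"hand": 1,"x": 0,"y": 0,"z": 0,"wx": 0,"wy": 0,"wz": 0.02}
    - {"hand": 1,"x": 0,"y": 0,"z": 0,"wx": 0,"wy": 0,"wz": 0}

```text
time_s: 14.12
tool_pos: [0.581, -0.1606, 0.1371]
tcp_rot: [[-0.99, 0.139, -0.0], [0.139, 0.99, 0.0], [0.0, 0.0, -1.0]]
wrist_force: [-3.4, 3.2, 6.0]
gripper_width: 0.0131
grip_force: 40.1
```

```bash
python3 s.py
```

```text
[ 0.581 -0.161  0.137] ang 3.002 Ftool [ 3.817  2.688 -6.02 ] T [-0.462  0.867 -0.04 ] -0.13048560616277274
```

Call:
carry_out:
  motion:
    - {"hand": 1,"x": 0.0002,"y": 0.0002,"z": 0,"wx": 0,"wy": 0,"wz": 0.02}
    - {"hand": 1,"x": 0,"y": 0,"z": 0,"wx": 0,"wy": 0,"wz": 0.02}
    - {"hand": 1,"x": 0,"y": 0,"z": 0,"wx": 0,"wy": 0,"wz": 0}

```text
time_s: 14.5
tool_pos: [0.581, -0.1605, 0.1371]
tcp_rot: [[-0.984, 0.178, 0.0], [0.178, 0.984, 0.0], [-0.0, 0.0, -1.0]]
wrist_force: [-2.3, 1.2, 5.8]
gripper_width: 0.0134
grip_force: 40.0
```

```bash
python3 s.py
```

```text
[ 0.581 -0.161  0.137] ang 2.962 Ftool [ 2.431  0.777 -5.827] T [-0.296  0.689 -0.026] -0.09017759541689253
```

Call:
carry_out:
  motion:
    - {"hand": 1,"x": 0,"y": 0,"z": 0,"wx": 0,"wy": 0,"wz": 0.02}
    - {"hand": 1,"x": 0,"y": 0,"z": 0,"wx": 0,"wy": 0,"wz": 0.02}
    - {"hand": 1,"x": 0,"y": 0,"z": 0,"wx": 0,"wy": 0,"wz": 0}

```text
time_s: 14.88
tool_pos: [0.5809, -0.1604, 0.1371]
tcp_rot: [[-0.976, 0.218, 0.0], [0.218, 0.976, 0.0], [-0.0, 0.0, -1.0]]
wrist_force: [-1.8, 2.9, 6.2]
gripper_width: 0.0132
grip_force: 40.0
```

```bash
python3 s.py
```

```text
[ 0.581 -0.16   0.137] ang 2.922 Ftool [ 2.43   2.442 -6.226] T [-0.254  0.756 -0.046] -0.050201770338579865
```

Call:
carry_out:
  motion:
    - {"hand": 1,"x": 0,"y": 0.0002,"z": 0,"wx": 0,"wy": 0,"wz": 0.015}
    - {"hand": 1,"x": 0,"y": 0,"z": 0,"wx": 0,"wy": 0,"wz": 0.015}
    - {"hand": 1,"x": 0,"y": 0,"z": 0,"wx": 0,"wy": 0,"wz": 0}

```text
time_s: 15.25
tool_pos: [0.581, -0.1604, 0.1371]
tcp_rot: [[-0.969, 0.247, 0.0], [0.247, 0.969, -0.0], [-0.0, -0.0, -1.0]]
wrist_force: [-3.1, 1.2, 5.0]
gripper_width: 0.0137
grip_force: 39.9
```

```bash
python3 s.py
```

```text
[ 0.581 -0.16   0.137] ang 2.892 Ftool [ 3.299  0.361 -4.976] T [-0.061  0.806  0.015] -0.01990591934479468
```

Call:
carry_out:
  motion:
    - {"hand": 1,"x": 0,"y": 0,"z": 0,"wx": 0,"wy": 0,"wz": 0.015}
    - {"hand": 1,"x": 0,"y": 0,"z": 0,"wx": 0,"wy": 0,"wz": 0.015}
    - {"hand": 1,"x": 0,"y": 0,"z": 0,"wx": 0,"wy": 0,"wz": 0}

```text
time_s: 15.62
tool_pos: [0.5809, -0.1603, 0.1371]
tcp_rot: [[-0.961, 0.276, -0.0], [0.276, 0.961, 0.0], [0.0, 0.0, -1.0]]
wrist_force: [-2.3, 0.9, 5.7]
gripper_width: 0.0134
grip_force: 39.9
```

```bash
python3 s.py
```

```text
[ 0.581 -0.16   0.137] ang 2.862 Ftool [ 2.495  0.246 -5.735] T [-0.127  0.796 -0.071] 0.01011497266635493
```

```bash
python3 - <<'E'
from h import *
L=[]
for n in("scene","side"):
    f=env.grab_frame(n);c=env.camera_params(n);u,v=map(int,proj(c,[.582,-.159,.085]))
    L.append(cv2.resize(f[v-40:v+40,u-40:u+40],(400,400),interpolation=2))
    h=cv2.cvtColor(f,cv2.COLOR_BGR2HSV);m=((h[...,0]>12)&(h[...,0]<30)&(h[...,1]>130));m[:v-40]=0;m[v+40:]=0;m[:,:u-40]=0;m[:,u+40:]=0
    q=cv2.connectedComponentsWithStats(m.astype(np.uint8))
    for i in range(1,q[0]):
        if q[2][i,4]>8:
            p=onz(c,*q[3][i],.075)-[.582,-.160,.075];print(n,q[2][i],p.round(4),np.arctan2(p[1],p[0]).round(3))
cv2.imwrite("pics/t5.png",np.hstack(L))
E
python3 s.py
```

```text
scene [216 237  14   8  51] [-0.0085  0.0028 -0.    ] 2.825
scene [226 251   8  12  39] [ 0.047  -0.0057 -0.    ] -0.12
side [246 181  12   3  22] [ 0.0491 -0.0042  0.    ] -0.085
[ 0.581 -0.16   0.137] ang 2.862 Ftool [ 4.141  0.384 -6.128] T [-0.152  0.801 -0.087] 0.00984453133376605
```

View pics/t5.png

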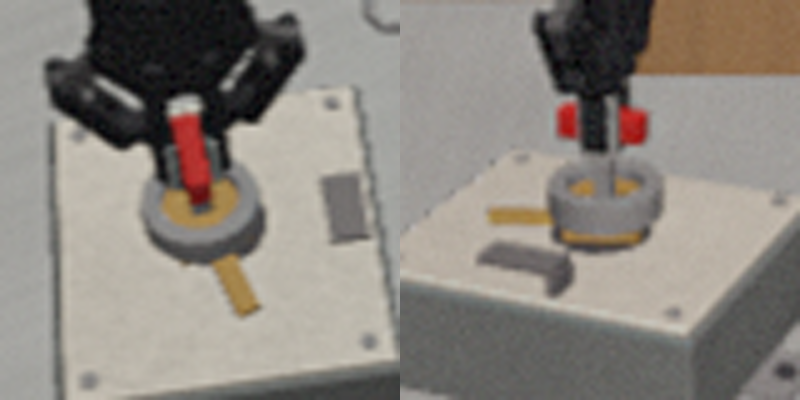

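The crops show the tongue clear of the latch plate, at (240,285) on the left and (520,216) on the right, pointing to -0.10 rad in world. The expected stop is about -0.12, so I'll nudge on until the torque rises.

Call:
carry_out:
  motion:
    - {"hand": 1,"x": 0.0002,"y": 0,"z": 0,"wx": 0,"wy": 0,"wz": 0.02}
    - {"hand": 1,"x": 0,"y": 0,"z": 0,"wx": 0,"wy": 0,"wz": 0}
    - {"hand": 1,"x": 0,"y": 0,"z": 0,"wx": 0,"wy": 0,"wz": 0}

```text
time_s: 16.1
tool_pos: [0.5809, -0.1603, 0.1371]
tcp_rot: [[-0.956, 0.294, 0.0], [0.294, 0.956, -0.0], [-0.0, 0.0, -1.0]]
wrist_force: [-1.8, 1.4, 5.7]
gripper_width: 0.0134
grip_force: 39.9
```

```bash
python3 s.py
```

```text
[ 0.581 -0.16   0.137] ang 2.843 Ftool [ 2.169  0.793 -5.653] T [-0.163  0.648 -0.041] 0.029330683803695183
```

Call:
carry_out:
  motion:
    - {"hand": 1,"x": 0,"y": 0,"z": 0,"wx": 0,"wy": 0,"wz": 0.02}
    - {"hand": 1,"x": 0,"y": 0,"z": 0,"wx": 0,"wy": 0,"wz": 0}
    - {"hand": 1,"x": 0,"y": 0,"z": 0,"wx": 0,"wy": 0,"wz": 0}

```text
time_s: 16.48
tool_pos: [0.5809, -0.1603, 0.1371]
tcp_rot: [[-0.95, 0.313, 0.0], [0.313, 0.95, 0.0], [-0.0, 0.0, -1.0]]
wrist_force: [-2.4, 1.9, 5.3]
gripper_width: 0.0134
grip_force: 39.9
```

```bash
python3 s.py
```

```text
[ 0.581 -0.16   0.137] ang 2.823 Ftool [ 2.86   1.08  -5.301] T [-0.208  0.672 -0.073] 0.04932543285751111
```

Call:
carry_out:
  motion:
    - {"hand": 1,"x": 0,"y": 0,"z": 0,"wx": 0,"wy": 0,"wz": 0.02}
    - {"hand": 1,"x": 0,"y": 0,"z": 0,"wx": 0,"wy": 0,"wz": 0}
    - {"hand": 1,"x": 0,"y": 0,"z": 0,"wx": 0,"wy": 0,"wz": 0}

```text
time_s: 16.85
tool_pos: [0.5808, -0.1603, 0.1371]
tcp_rot: [[-0.943, 0.332, 0.0], [0.332, 0.943, 0.0], [-0.0, 0.0, -1.0]]
wrist_force: [-2.9, 0.3, 6.6]
gripper_width: 0.0134
grip_force: 40.0
```

```bash
python3 s.py
```

```text
[ 0.581 -0.16   0.137] ang 2.803 Ftool [ 2.812 -0.717 -6.563] T [-0.121  0.738 -0.056] 0.0692938139633644
```

Call:
carry_out:
  motion:
    - {"hand": 1,"x": 0,"y": 0,"z": 0,"wx": 0,"wy": 0,"wz": 0.02}
    - {"hand": 1,"x": 0,"y": 0,"z": 0,"wx": 0,"wy": 0,"wz": 0}
    - {"hand": 1,"x": 0,"y": 0,"z": 0,"wx": 0,"wy": 0,"wz": 0}

```text
time_s: 17.23
tool_pos: [0.5808, -0.1603, 0.137]
tcp_rot: [[-0.936, 0.351, 0.0], [0.351, 0.936, 0.0], [0.0, 0.0, -1.0]]
wrist_force: [-3.4, 0.8, 5.9]
gripper_width: 0.013
grip_force: 40.0
```

```bash
python3 s.py
```

```text
[ 0.581 -0.16   0.137] ang 2.783 Ftool [ 3.519 -0.435 -5.891] T [-0.15   0.753 -0.135] 0.08925492925747179
```

```bash
python3 - <<'E'
from h import *
T=[]
for n in("scene","side")*3:
    f=env.grab_frame(n);c=env.camera_params(n);u,v=map(int,proj(c,[.582,-.159,.085]))
    o=env.get_obs();T.append(-o["wrist_torque"][2])
    h=cv2.cvtColor(f,cv2.COLOR_BGR2HSV);m=((h[...,0]>12)&(h[...,0]<30)&(h[...,1]>130));m[:v-40]=0;m[v+40:]=0;m[:,:u-40]=0;m[:,u+40:]=0
    q=cv2.connectedComponentsWithStats(m.astype(np.uint8))
    for i in range(1,q[0]):
        if q[2][i,4]>8:
            p=onz(c,*q[3][i],.075)-[.582,-.160,.075];print(n,q[2][i],p.round(4),np.arctan2(p[1],p[0]).round(3))
print(np.round(T,3))
E
```

```text
scene [223 237   7   8  27] [-0.0057  0.0112 -0.    ] 2.043
scene [216 238   6   7  19] [-0.0147 -0.0092 -0.    ] -2.58
scene [226 252   7  11  36] [ 0.0486 -0.0075 -0.    ] -0.153
side [246 181  12   2  21] [ 0.0498 -0.0058  0.    ] -0.116
scene [216 237  14   8  48] [-0.0089  0.0024 -0.    ] 2.881
scene [226 252   7  11  35] [ 0.0485 -0.0074 -0.    ] -0.152
side [246 181  12   2  22] [ 0.0493 -0.0059  0.    ] -0.12
scene [216 237  14   8  49] [-0.0092  0.0027 -0.    ] 2.85
scene [226 252   7  11  36] [ 0.048  -0.0072 -0.    ] -0.149
side [247 181  11   2  20] [ 0.049  -0.0059  0.    ] -0.12
[-0.131 -0.081 -0.086 -0.084 -0.13  -0.087]
```

Call:
carry_out:
  motion:
    - {"hand": 1,"x": 0,"y": 0,"z": 0,"wx": 0,"wy": 0,"wz": 0.015}
    - {"hand": 1,"x": 0,"y": 0,"z": 0,"wx": 0,"wy": 0,"wz": 0}

```text
time_s: 17.77
tool_pos: [0.5808, -0.1602, 0.1371]
tcp_rot: [[-0.931, 0.365, 0.0], [0.365, 0.931, 0.0], [0.0, 0.0, -1.0]]
wrist_force: [-3.2, 1.2, 6.1]
gripper_width: 0.0131
grip_force: 40.1
```

```bash
cat > t.py <<'E'
from h import *
T=[];A={"scene":[],"side":[]}
for n in("scene","side")*3:
    f=env.grab_frame(n);c=env.camera_params(n);u,v=map(int,proj(c,[.582,-.159,.085]))
    o=env.get_obs();T.append(-o["wrist_torque"][2])
    h=cv2.cvtColor(f,cv2.COLOR_BGR2HSV);m=((h[...,0]>12)&(h[...,0]<30)&(h[...,1]>130));m[:v-40]=0;m[v+40:]=0;m[:,:u-40]=0;m[:,u+40:]=0
    q=cv2.connectedComponentsWithStats(m.astype(np.uint8))
    for i in range(1,q[0]):
        p=onz(c,*q[3][i],.075)-[.582,-.160,.075]
        if q[2][i,4]>8 and p[0]>.03:A[n].append(np.arctan2(p[1],p[0]).round(3))
R=o["tcp_rot"];print(A,np.round(T,3),np.mean(T),np.arctan2(R[1,0],R[0,0]),o["wrist_force"].round(1))
E
python3 t.py
```

```text
{'scene': [np.float64(-0.149), np.float64(-0.149), np.float64(-0.15)], 'side': [np.float64(-0.125), np.float64(-0.125), np.float64(-0.12)]} [-0.144 -0.13  -0.204 -0.089 -0.153 -0.078] -0.13286807683266685 2.7681514032568764 [-2.   1.3  5.6]
```

The tongue has stopped moving and the torque is about 0.13 N m, so it's at the stop. I'll relax the twist and push, open the fingers and rise.

Call:
carry_out:
  motion:
    - {"hand": 1,"x": 0,"y": 0,"z": -0.0004,"wx": 0,"wy": 0,"wz": -0.02}
    - {"hand": 1,"x": 0,"y": 0,"z": 0,"wx": 0,"wy": 0,"wz": -0.015}
    - {"hand": 0.4,"x": 0,"y": 0,"z": 0,"wx": 0,"wy": 0,"wz": 0}
    - {"hand": 0,"x": 0,"y": 0,"z": 0,"wx": 0,"wy": 0,"wz": 0}
    - {"hand": 0,"x": 0,"y": 0,"z": 0,"wx": 0,"wy": 0,"wz": 0}
    - {"hand": 0,"x": 0,"y": 0,"z": 0,"wx": 0,"wy": 0,"wz": 0}
  squeeze: 20

```text
time_s: 18.82
tool_pos: [0.5809, -0.1603, 0.1373]
tcp_rot: [[-0.943, 0.332, 0.0], [0.332, 0.943, -0.0], [-0.0, -0.0, -1.0]]
wrist_force: [-0.4, -0.1, 0.2]
gripper_width: 0.0425
grip_force: 0.0
```

Call:
carry_out:
  motion:
    - {"hand": 0,"x": 0,"y": 0,"z": -0.01,"wx": 0,"wy": 0,"wz": 0}
    - {"hand": 0,"x": 0,"y": 0,"z": -0.02,"wx": 0,"wy": 0,"wz": 0}
    - {"hand": 0,"x": 0,"y": 0,"z": -0.04,"wx": 0,"wy": 0,"wz": 0}
    - {"hand": 0,"x": 0,"y": 0,"z": -0.04,"wx": 0,"wy": 0,"wz": 0}
    - {"hand": 0,"x": 0,"y": 0,"z": -0.02,"wx": 0,"wy": 0,"wz": 0}
    - {"hand": 0,"x": 0,"y": 0,"z": 0,"wx": 0,"wy": 0,"wz": 0}

```text
time_s: 19.58
tool_pos: [0.5815, -0.1605, 0.2693]
tcp_rot: [[-0.943, 0.332, 0.003], [0.332, 0.943, -0.001], [-0.003, 0.0, -1.0]]
wrist_force: [1.1, -0.5, -0.2]
gripper_width: 0.0425
grip_force: 0.0
```

```bash
python3 t.py; python3 - <<'E'
from h import *
L=[]
for n in("scene","side"):
    f=env.grab_frame(n);u,v=map(int,proj(env.camera_params(n),[.582,-.159,.1]))
    L.append(cv2.resize(f[v-40:v+40,u-40:u+40],(400,400),interpolation=2))
cv2.imwrite("pics/t6.png",np.hstack(L))
E
```

```text
{'scene': [np.float64(-0.149), np.float64(-0.149), np.float64(-0.149)], 'side': [np.float64(-0.125), np.float64(-0.125), np.float64(-0.125)]} [ 0.013 -0.017 -0.042 -0.002 -0.018  0.023] -0.007153802459568298 2.8027609037281858 [ 0.8  0.2 -0.7]
```

View pics/t6.png

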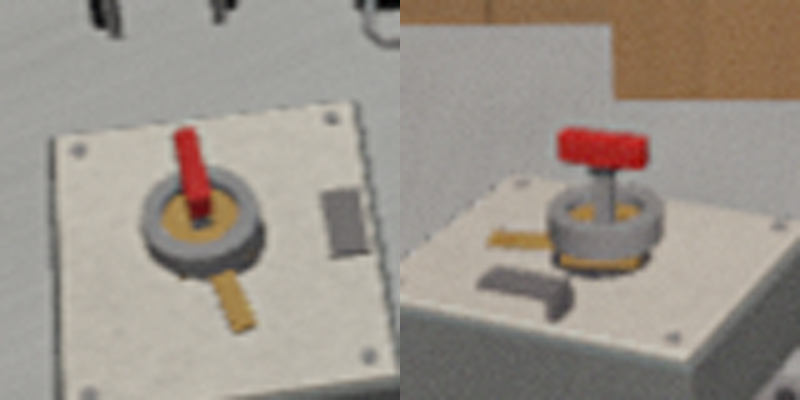

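The key stands upright in the lock, with its handle at (190,165) and (603,148), and the tongue is clear of the plate at the stop. The fingers are well away, so I'm handing the job in.

```bash
python3 -c "
from rig import env
print(env.close_job())"
```

```text
the job is handed in; nothing more can be done
None
```

The job is handed in: the red key is fully home in the lock and turned clockwise to the stop (about 0.13 N m), the tongue is clear of the latch plate, and the key was let go standing, after about 20 s; the judge gave no verdict.

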